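# Open the catch-locked sliding lid of the sugar box

### The arm

A 6-joint arm with a two-finger parallel gripper is mounted at the origin on the work surface. World frame = base frame: x ahead of the robot, y to its left, z up, the work surface at z = 0. Lengths are in m, angles in rad, forces in N, time in s.
With the tool pointing down it reaches from about 0.375 to 0.975 m from the base axis. Payload 3.8 kg.
Tool frame: the origin (TCP) lies at the very end of the fingers, on their centre line; the grasp point (between the pads) lies 19 mm behind it; z points along the fingers, y is the line along which they close (so a half turn about z gives the same grasp; the last joint's range is limited). The gripper opens to 85 mm and grips with 20 to 120 N. Pads are 22 mm wide; open, the fingers measure 114 mm over their backs; the gripper's body (76 mm by 85 mm) begins 54 mm behind the grasp point. The pads swing forward as they close: fully open they stand 13 mm farther back than shut.
Start: joints at [1.08, 0.264, 1.604, -0, 1.274, -0.037], TCP at [0.296, 0.607, 0.231] pointing down, gripper open.
Joint ranges: [-2.63, 2.63], [-0.94, 2.18], [0.31, 2.57], [-1.31, 4.45], [0, 2.66], [-2.55, 2.55]. Speed limits (rad/s): [2.57, 2.57, 3.14, 3.14, 3.14, 3.14].

### API

Orientations are given as a rotation vector (axis times angle).
In Python, from workcell import read_state, read_camera, calibration, finish_job gives the robot as it stands.
- The arm moves only by the tool step_arm, never from a script. Its argument "commands" is a list of rows, each an object of numbers: "fingers": the gripper's target within -1 to 1 (shut at 1, half-way at 0, fully open at -1); "dx", "dy", "dz": the shift along the tool's x, y, z in m; "roll": the turn about the tool's z in degrees. In form: [{"fingers": .., "dx": .., "dy": .., "dz": .., "roll": ..}, ...]. A call has 1 to 8 rows; each row is the pose to reach, as a shift and turn from the pose commanded when the call began, along the tool's axes at that moment; what a row does not reach only later rows make up. A row lasts 1/8 s, in which the tool goes at most 62.5 mm and 10.7 degrees, less where a joint would pass 70% of its speed; a pose out of reach is approached as far as the arm can. A call with a gripper value outside its range is refused whole. The fingers move at their own pace and stop on an object; "squeeze" is the grip in N (left out, the last holds). Time passes only in rows, so rows that repeat a pose let the fingers close. It gives the time, the measured TCP pose, the force, the opening and the grip force at its end, in the units of the state.
- read_state(): the state, without advancing time (a new reading comes with each control period).
- read_camera(name): name is "scene" or "top"; returns (picture, depth): 400x640x3 uint8, blue, green, red; 400x640 float32, m along the optical axis (not along the pixel's ray), 0 where there is no reading.
- calibration(name): a dict with "intrinsics" (3x3 intrinsics, pixels), "world_to_cam" (4x4, takes a point from world to camera coordinates). Camera axes: x right, y up, looking along -z (the intrinsics and any distortion apply to the point x, -y, -z); pixel columns grow to the right and rows downward; lengths in m; the calibration is good to about 2 mm. A picture is of the moment at which its call begins. calibration takes no time and is no camera call.
- finish_job(): hands the job in; it is judged then, once.
The state is a dict: "time": time; "q": joint angles; "joint_vel": joint speeds; "joint_torque": joint torques, N m; "tool_pos": TCP position; "tcp_rot": TCP orientation; "wrist_force": force on the tool from outside, world axes, zero at the start; "torque": the same for the moment, N m; "width": opening from 0.0 (shut) to 1.0 (fully open); "grip_force": force on a finger pad.
Only numpy, scipy, OpenCV 4.12 (cv2) and the standard library are available. Lean on these libraries where they do the work, as an engineer would, in place of code of your own. Each camera call takes 0.05 s, during which the arm holds its last target. There are 200 camera calls.

### The job

Open the aluminium sugar box using only the fingertips: press the long steel spring catch plate at its side right down and, while keeping it held down, push the bar of the lid along past the catch tooth until the lid is fully open at its stop. Then let the catch spring back up and move clear. Only touch and push: do not pinch the bar between the fingers, and leave the cups and the serving stand where they stand.

Things in the scene. Friction and masses are not known exactly. Their poses are not given: they have to be found in the camera images.
- sugar_box: Aluminium box, 90 (x) by 150 (y) mm, 59 mm high over its guide rails; stands fast. Origin: centre of its underside. z up; the lid slides open towards its +y; the catch runs along its +x side, over a bracket shelf that reaches to x = 92 mm, shelf top at z = 40 mm.
- lid (a joint): Slide of the flat aluminium lid (79 by 150 mm, top 54.5 mm above the table) along the box's +y: 0 m shut, 0.050 m fully open at its stop. About 1.5 N moves it and it stays where it is left.
- bar_end (a point): On the bar fixed across the lid: centre of the rear (-y) upright face of its overhanging end, the face to push towards the box's +y; axes as the box's. Lid shut, it is at x = 75, y = -10, z = 69 mm of the box. The bar is 10 mm thick along y and overhangs the catch plate out to x = 95 mm; there it spans z = 62 to 76 mm, 2 mm above the unpressed plate.
- catch (a joint): Travel of the spring catch plate, straight down: 0 m up, 0.010 m fully down at a hard stop. The spring gives about 2.5 N at first, 6 N fully down, and lifts the plate when let go. Its tooth stops the bar after 3 mm; the bar passes over it only with the plate more than 5 mm down. After 21 mm of lid travel the bar is past the tooth and the plate can rise behind it.
- catch_pad (a point): Point on top of the flat steel catch plate, a good place to press: plate up, at x = 74, y = -40, z = 60 mm of the box, 30 mm behind the shut bar. The plate is 8 mm thick, from x = 47 to 92 and y = -75 to 55 mm of the box. Pressing it, a fingertip can slide along it towards +y over the whole length, outside x = 54 mm, and push the bar before it. Axes as the box's.
- tooth (a point): Top centre of the steel tooth on the catch plate's inner edge, just ahead of the shut bar: 7 mm along x, 8 mm along y, 7 mm above the plate; plate up, at x = 50.5, y = 7, z = 67 mm of the box. It moves with the plate.
- cup_a: White porcelain cup, rim 82 mm across, 66 mm high, loose. Origin: centre of its foot. The handle points to its +y and reaches 60 mm out. Leave alone.
- cup_b: Another cup just like it, loose. Origin: centre of its foot. Leave alone.
- serving_stand: White ceramic three-tier serving stand, lowest plate 230 mm across, 297 mm high, loose. Origin: centre of its foot. Leave alone. (A heavy samovar, 230 mm across and 353 mm high, always stands fast well to the robot's left, centred about 0.15 m ahead and 0.52 m left of its base.)
Mind the look-alikes: they are no part of the job. There is more than one size of the sugar_box; the job needs the smallest.

How it is judged:
By the outcome, as a careful person would: the job done as asked, in the order asked, and still so for the second after the job is handed in, with the robot touching nothing.
It also fails if it takes over 32 s, if anything falls off the work surface, if the arm or the gripper's body presses on something with over 40 N, if the wrist force passes 120 N, or if a joint passes its speed limit or range.

## Working session

There is one attempt and no reset: what is moved stays moved. The work goes in short steps, Python scripts to look and compute and a tool call to move; the robot and the scene stay as the last step left them, time stands still between calls to the robot, and variables do not carry over. Pictures are saved under pics/ and viewed, at most 10 in all, crops included, and the job is handed in when it is done.

Besides the shell and the picture viewer there is one more tool, called after "Emit:" as name(argument=value, ...), one argument or row to a line, values as JSON. step_arm: Moves the arm, as the interface text tells. Its arguments: {"type":"object","properties":{"commands":{"type":"array","items":{"type":"object","properties":{"fingers":{"type":"number"},"dx":{"type":"number"},"dy":{"type":"number"},"dz":{"type":"number"},"roll":{"type":"number"}}}},"squeeze":{"type":"number"}},"required":["commands"]}

```bash
mkdir -p pics
cat > h.py <<'E'
import numpy as np, cv2
from workcell import read_state, read_camera, calibration, finish_job
def cloud(name,depth):
    c=calibration(name);K=np.array(c["intrinsics"]);T=np.linalg.inv(np.array(c["world_to_cam"]))
    v,u=np.mgrid[0:400,0:640]
    x=(u-K[0,2])/K[0,0]*depth;y=(v-K[1,2])/K[1,1]*depth
    P=np.stack([x,-y,-depth,np.ones_like(x)],-1)@T.T
    return P[...,:3]
E
python3 - <<'E'
from h import *
for n in("top","scene"):
    im,d=read_camera(n);np.savez(f"{n}0.npz",im=im,d=d);cv2.imwrite(f"pics/{n}0.png",im)
    c=calibration(n);print({k:(np.round(v,3).tolist() if not isinstance(v,str) else v) for k,v in c.items()})
print(read_state())
E
```

```text
{'intrinsics': [[418.526, 0.0, 317.724], [0.0, 418.526, 192.733], [0.0, 0.0, 1.0]], 'world_to_cam': [[-0.015, -1.0, 0.009, 0.035], [0.986, -0.013, 0.166, -0.517], [-0.166, 0.011, 0.986, -1.29], [0.0, 0.0, 0.0, 1.0]]}
{'intrinsics': [[362.206, 0.0, 322.186], [0.0, 362.206, 205.537], [0.0, 0.0, 1.0]], 'world_to_cam': [[0.514, 0.857, -0.024, -0.282], [-0.469, 0.304, 0.829, 0.184], [0.718, -0.416, 0.558, -1.297], [0.0, 0.0, 0.0, 1.0]]}
{'time': 0.1, 'q': array([ 1.08012951e+00,  2.64674509e-01,  1.60525713e+00,  1.24092191e-05,
        1.27369663e+00, -3.68912204e-02]), 'joint_vel': array([ 1.45680520e-05, -4.74562786e-04, -2.54089411e-03,  6.68337288e-04,
       -5.88854925e-04,  1.31429370e-03]), 'joint_torque': array([ 9.89324435e-04, -5.16707039e+01, -3.68588161e+01,  1.87132878e-04,
        6.20775667e-03,  3.28623435e-05]), 'tool_pos': array([0.29557227, 0.60610328, 0.23007811]), 'tcp_rot': array([-0.70657254, -3.06054631,  0.00308156]), 'wrist_force': array([ 0.66902591, -0.74192766, -0.46888502]), 'torque': array([ 0.01298278, -0.01289692,  0.02584596]), 'grip_force': 0.0, 'width': 1.001280245344}
```

View pics/top0.png

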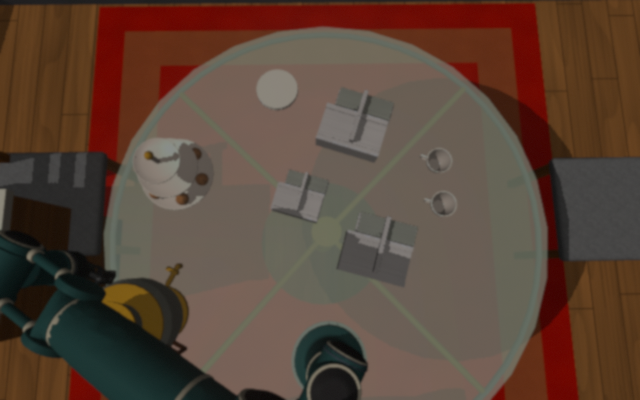

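View pics/scene0.png

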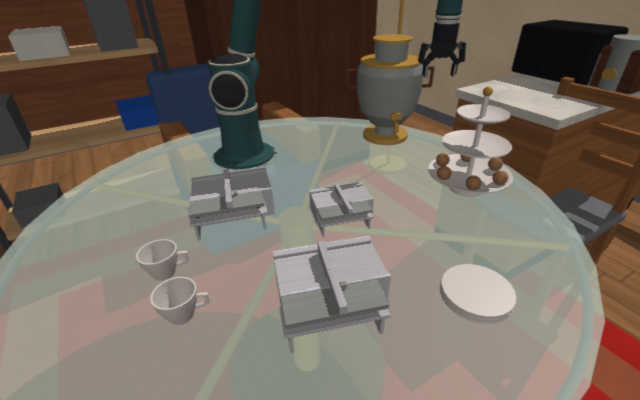

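The top view shows three boxes; the smallest is at about (302,195), and at (341,205) in the scene view. The stand is at (175,170), a plate at (277,89), the cups at (438,160) and (443,203), and the samovar at (150,305).

Run:
```python
from h import *
a=np.load("top0.npz");b=np.load("scene0.npz")
c1=cv2.resize(a["im"][160:230,262:340],None,fx=7,fy=7,interpolation=cv2.INTER_CUBIC)
c2=cv2.resize(b["im"][170:240,300:385],None,fx=7,fy=7,interpolation=cv2.INTER_CUBIC)
c1=cv2.convertScaleAbs(c1,alpha=1.5)
cv2.imwrite("pics/c1.png",c1);cv2.imwrite("pics/c2.png",c2)
for n,z,(r0,r1,c0,c1) in(("top",a,(165,228,265,335)),("scene",b,(175,235,300,380))):
    P=cloud(n,z["d"])[r0:r1,c0:c1];h=np.round(P[...,2]*1000).astype(int)
    print(n)
    for r in range(0,r1-r0,3):print(r0+r,' '.join(f"{x:3d}" for x in h[r,::3]))
```

```text
top
165  -2   2   0  -2  -2   0  -1   0  -1   1   2   0   2  -2  -3  -3   1  -1   0  -5   1  -4  -1   5
168  -2  -1   4  -4   1   0  -2  -1   0  -4   3   2   0   0   2   3  -1  -2  -1  -2   5  -1   0   0
171   2  -2   0   0   0  -4   3   0  59  63  63   4   2   0 1358  -1  -3   2  -1   2   5  -1   0   1
174   4   2   1  -5   4  -4   1  -2  57  62  59  61  59  60  78  -1  -2  -1   1   5  -4   2  -1   3
177   1  -5   2  -2  -2  -3   1  68  60  62  59  61  59  73  65  58  63  64  -2   3   3   0 -11  -3
180   4   2   2   6  -3   2  -2  58  57  58  61  56  62  75  60  60  62  58  59  64  60   2   2  -7
183   2  -1   3   0  -1  52  58  40  60  62  56  64  56  80  64  62  63  67  56  55  60  39  -1  -1
186  -1   2   0  -2  51  52  59  60  61  62  59  54  75  67  62  62  58  61  63  61  66  -1   1   3
189   2  -1   4  -2  55  55  55  52  55  52  61  62  79  60  59  56  64  60  58  63  58   0   0   2
192   4  -2  -2   1  56  52  56  55  53  52  56  53  73  64  63  59  57  61  43  63  39   0  -1   1
195   1   6   0  52  57  57  50  56  55  51  56  76  73  55  56  55  62  62  57  61  -3   6  -1
[... 2550 characters left out ...]
  38 565  38  38  38  -1   0
217   0  -1   1  -1   0  10  38  58  59  58  57  55  55  55  38  39  39  39  39  37  37  39  41  37  35   0  -1
220  -1  -2  -2  -3   0   1  36  39  53  37  40  38  39  40  40  39  37  38  35  33  -2  -1  13  26   1  -2  -2
223  -3  -1  -3  -2  -2  -1   9  40  38  39  41  38  37  34   0  -1  -2  -3   0  -2  -3   0   5  16  -1   0   0
226  -2  -1  -1  -1  -2   0  -3  35  35  -1  -1  -1  -1  -1  -1  -2  -3   1  -3  -2  -3  -2   0   6  -1  -1  -2
229  -1   0  -2  -2  -1  -2  -1  14 565   0  -1  -5   0  -2   0  -3  -2  -2  -3  -2  -1  -2  -2  -2  -2  -1  -1
232   1  -3   0  -2  -2  -1   0   3  11  -1  -1   0  -3  -1  -1  -3  -2  -2   0  -2  -2  -3  -1   0  -1  -1  -2
```

View pics/c1.png

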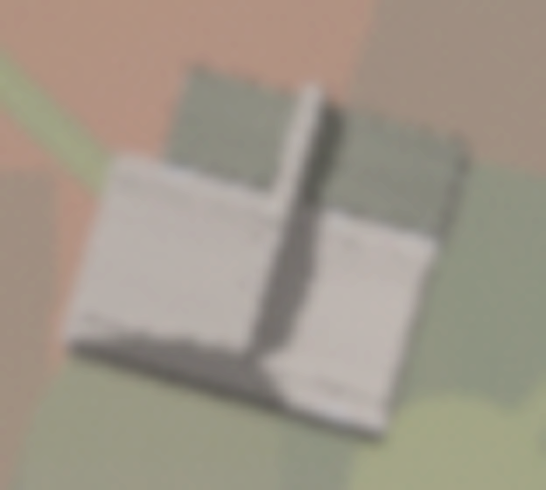

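View pics/c2.png

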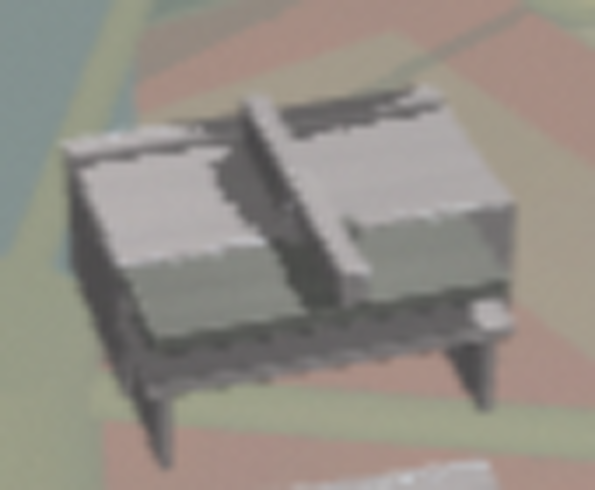

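The crops confirm the setup. The plate is on the far side (box +x ≈ away from the robot), with the bar end at crop (315,90) in the top view. The tooth is just on the +y (left) side of the bar in the top view, at (347,228) in the scene crop.

```bash
cat >> h.py <<'E'
def pose():
    P=[]
    for n,(r0,r1,c0,c1) in(("top",(165,228,265,335)),("scene",(175,235,300,380))):
        q=cloud(n,np.load(n+"0.npz")["d"])[r0:r1,c0:c1].reshape(-1,3)
        q=q[(q[:,2]>.02)&(q[:,2]<.1)];P.append(q)
    return P
E
python3 - <<'E'
from h import *
P=pose()
def fitline(q): 
    vx,vy,x,y=cv2.fitLine(q[:,:2].astype(np.float32),cv2.DIST_HUBER,0,1e-4,1e-4).ravel(); s=np.sign(vx); return np.array([vx*s,vy*s]),np.array([x,y])
for n,q in zip(("top","scene"),P):
    bar=q[q[:,2]>.0695]; d,c=fitline(bar); th=np.arctan2(d[1],d[0])
    R=np.array([[np.cos(th),np.sin(th)],[-np.sin(th),np.cos(th)]])
    hi=q[q[:,2]>.045]; L=(hi[:,:2])@R.T; b=bar[:,:2]@R.T
    rect=cv2.minAreaRect((hi[:,:2]*1000).astype(np.float32))
    print(n,"bar dir deg",np.degrees(th),"rect",rect)
    print(" box-axis extents x",np.percentile(L[:,0],[0.5,2,98,99.5]),"y",np.percentile(L[:,1],[0.5,2,98,99.5]))
    print(" bar x",np.percentile(b[:,0],[1,99]),"y",np.percentile(b[:,1],[5,50,95]))
    # origin estimate: bar mid y=-5, x from extents
    ox=(np.percentile(L[:,0],.5)+.045+np.percentile(L[:,0],99.5)-.092)/2; oy1=np.median(b[:,1])+.005; oy2=np.percentile(L[:,1],[.5,99.5]).mean()
    print(" origin from bar",R.T@[ox,oy1]," from outline",R.T@[ox,oy2])
# stand
z=np.load("top0.npz");C=cloud("top",z["d"])[130:215,128:218].reshape(-1,3)
C=C[(C[:,2]>.03)&(C[:,2]<.32)];print("stand",C.min(0),C.max(0))
s=read_state();from scipy.spatial.transform import Rotation as Ro;print(np.round(Ro.from_rotvec(s["tcp_rot"]).as_matrix(),4))
E
```

```text
top bar dir deg -16.657274 rect ((512.6649169921875, 86.90478515625), (152.28890991210938, 138.77645874023438), 73.283447265625)
 box-axis extents x [0.39731271 0.39861039 0.53116097 0.53402659] y [0.15475453 0.15680529 0.30086639 0.30440623]
 bar x [0.4132189  0.53474133] y [0.22060583 0.22504107 0.22986568]
 origin from bar [0.48955506 0.09364148]  from outline [0.489423   0.09320012]
scene bar dir deg -16.421814 rect ((513.1704711914062, 86.74474334716797), (155.23110961914062, 144.35317993164062), 74.65865325927734)
 box-axis extents x [0.39894543 0.40154124 0.53671249 0.53849222] y [0.15232439 0.15356693 0.2991975  0.30214049]
 bar x [0.41724112 0.53937982] y [0.21849141 0.2224127  0.22780799]
 origin from bar [0.49134784 0.09226937]  from outline [0.49129688 0.09209646]
stand [0.46918159 0.36059449 0.04055517] [0.69727118 0.57946924 0.30052632]
[[-8.988e-01  4.384e-01 -1.000e-03]
 [ 4.384e-01  8.988e-01 -1.800e-03]
 [ 1.000e-04 -2.000e-03 -1.000e+00]]
```

Emit:
step_arm(
  commands=[
    {"fingers": 1, "dx": -0.04, "dy": -0.045, "dz": 0, "roll": 0},
    {"fingers": 1, "dx": -0.08, "dy": -0.09, "dz": 0, "roll": -3},
    {"fingers": 1, "dx": -0.125, "dy": -0.145, "dz": 0, "roll": -6},
    {"fingers": 1, "dx": -0.17, "dy": -0.2, "dz": 0, "roll": -9.5},
    {"fingers": 1, "dx": -0.22, "dy": -0.235, "dz": 0, "roll": -9.5},
    {"fingers": 1, "dx": -0.265, "dy": -0.265, "dz": 0, "roll": -9.5},
    {"fingers": 1, "dx": -0.31, "dy": -0.295, "dz": 0, "roll": -9.5},
    {"fingers": 1, "dx": -0.355, "dy": -0.325, "dz": 0, "roll": -9.5},
  ],
  squeeze=20,
)

```text
time: 1.1
tool_pos: [0.4729, 0.1568, 0.2311]
tcp_rot: [-0.452, -3.109, 0.0]
wrist_force: [-0.6, 0.8, 0.7]
width: 0.001
grip_force: 0.0
```

Emit:
step_arm(
  commands=[
    {"fingers": 1, "dx": -0.04, "dy": -0.037, "dz": 0.02, "roll": 0},
    {"fingers": 1, "dx": -0.08, "dy": -0.074, "dz": 0.04, "roll": 0},
    {"fingers": 1, "dx": -0.1095, "dy": -0.102, "dz": 0.07, "roll": 0},
    {"fingers": 1, "dx": -0.1095, "dy": -0.102, "dz": 0.11, "roll": 0},
    {"fingers": 1, "dx": -0.1095, "dy": -0.102, "dz": 0.14, "roll": 0},
    {"fingers": 1, "dx": -0.1095, "dy": -0.102, "dz": 0.14, "roll": 0},
    {"fingers": 1, "dx": -0.1095, "dy": -0.102, "dz": 0.14, "roll": 0},
  ],
)

```text
time: 1.98
tool_pos: [0.5491, 0.0301, 0.0922]
tcp_rot: [0.45, 3.108, 0.0]
wrist_force: [-0.5, 0.3, 0.2]
width: -0.002
grip_force: 0.0
```

Run:
```python
from h import *
for n,(r0,r1,c0,c1) in(("top",(150,230,255,345)),("scene",(120,240,290,400))):
    im,d=read_camera(n);c=cv2.resize(im[r0:r1,c0:c1],None,fx=5,fy=5,interpolation=cv2.INTER_CUBIC);cv2.imwrite(f"pics/{n}1.png",c)
s=read_state();print(s["tool_pos"],s["wrist_force"],s["q"])
```

```text
[0.55002875 0.03029993 0.09323646] [ 0.43873629 -1.03369861  0.1256235 ] [ 9.81526777e-03  1.56365964e-01  2.00537601e+00 -4.10713096e-07
  9.76498308e-01 -1.27339141e+00]
```

View pics/scene1.png

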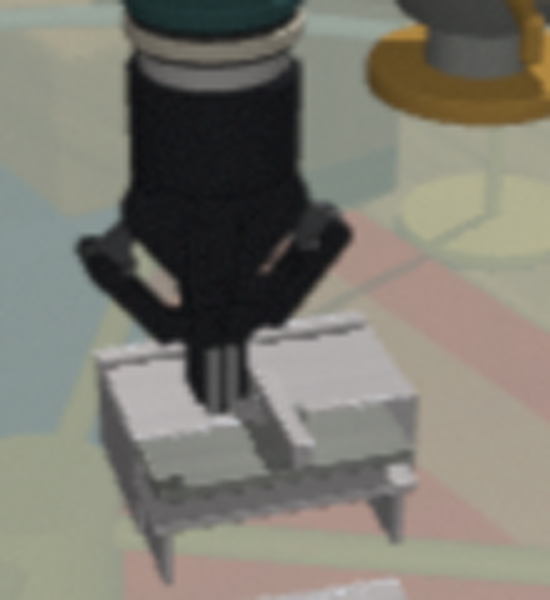

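The tip hovers over the plate at about (220,410) in the crop, behind the bar at (300,440). The next move goes down to press.

Emit:
step_arm(
  commands=[
    {"fingers": 1, "dx": 0, "dy": 0, "dz": 0.012},
    {"fingers": 1, "dx": 0, "dy": 0, "dz": 0.024},
    {"fingers": 1, "dx": 0, "dy": 0, "dz": 0.03},
    {"fingers": 1, "dx": 0, "dy": 0, "dz": 0.034},
    {"fingers": 1, "dx": 0, "dy": 0, "dz": 0.036},
    {"fingers": 1, "dx": 0, "dy": 0, "dz": 0.036},
    {"fingers": 1, "dx": 0, "dy": 0, "dz": 0.036},
  ],
)

```text
invalid input
```

Emit:
step_arm(
  commands=[
    {"fingers": 1, "dx": 0, "dy": 0, "dz": 0.012, "roll": 0},
    {"fingers": 1, "dx": 0, "dy": 0, "dz": 0.024, "roll": 0},
    {"fingers": 1, "dx": 0, "dy": 0, "dz": 0.03, "roll": 0},
    {"fingers": 1, "dx": 0, "dy": 0, "dz": 0.034, "roll": 0},
    {"fingers": 1, "dx": 0, "dy": 0, "dz": 0.036, "roll": 0},
    {"fingers": 1, "dx": 0, "dy": 0, "dz": 0.036, "roll": 0},
    {"fingers": 1, "dx": 0, "dy": 0, "dz": 0.036, "roll": 0},
  ],
)

```text
time: 2.95
tool_pos: [0.5486, 0.03, 0.0556]
tcp_rot: [0.451, 3.109, 0.0]
wrist_force: [-3.5, -0.5, 5.1]
width: 0.003
grip_force: 2.0
```

Emit:
step_arm(
  commands=[
    {"fingers": 1, "dx": 0, "dy": 0, "dz": 0.002, "roll": 0},
    {"fingers": 1, "dx": 0, "dy": 0, "dz": 0.004, "roll": 0},
    {"fingers": 1, "dx": 0, "dy": 0, "dz": 0.006, "roll": 0},
    {"fingers": 1, "dx": 0, "dy": 0, "dz": 0.006, "roll": 0},
  ],
)

```text
time: 3.45
tool_pos: [0.5489, 0.03, 0.0499]
tcp_rot: [0.451, 3.108, 0.0]
wrist_force: [-3.8, -1.5, 8.2]
width: 0.0
grip_force: 3.9
```

Emit:
step_arm(
  commands=[
    {"fingers": 1, "dx": 0, "dy": 0.004, "dz": 0.0005, "roll": 0},
    {"fingers": 1, "dx": 0, "dy": 0.009, "dz": 0.0005, "roll": 0},
    {"fingers": 1, "dx": 0, "dy": 0.014, "dz": 0.0005, "roll": 0},
    {"fingers": 1, "dx": 0, "dy": 0.018, "dz": 0.0005, "roll": 0},
    {"fingers": 1, "dx": 0, "dy": 0.021, "dz": 0.0005, "roll": 0},
    {"fingers": 1, "dx": 0, "dy": 0.024, "dz": 0.0005, "roll": 0},
  ],
)

```text
time: 4.2
tool_pos: [0.5572, 0.0517, 0.05]
tcp_rot: [0.449, 3.106, -0.003]
wrist_force: [-0.9, -5.8, 7.5]
width: -0.002
grip_force: 4.4
```

Emit:
step_arm(
  commands=[
    {"fingers": 1, "dx": 0, "dy": 0.004, "dz": 0, "roll": 0},
    {"fingers": 1, "dx": 0, "dy": 0.008, "dz": 0, "roll": 0},
    {"fingers": 1, "dx": 0, "dy": 0.012, "dz": 0, "roll": 0},
    {"fingers": 1, "dx": 0, "dy": 0.016, "dz": 0, "roll": 0},
    {"fingers": 1, "dx": 0, "dy": 0.02, "dz": 0, "roll": 0},
    {"fingers": 1, "dx": 0, "dy": 0.024, "dz": 0, "roll": 0},
    {"fingers": 1, "dx": 0, "dy": 0.028, "dz": 0, "roll": 0},
    {"fingers": 1, "dx": 0, "dy": 0.032, "dz": 0, "roll": 0},
  ],
)

```text
time: 5.2
tool_pos: [0.5663, 0.0824, 0.05]
tcp_rot: [0.449, 3.105, -0.002]
wrist_force: [-1.2, -5.7, 6.6]
width: -0.002
grip_force: 4.3
```

Emit:
step_arm(
  commands=[
    {"fingers": 1, "dx": 0, "dy": 0.004, "dz": 0, "roll": 0},
    {"fingers": 1, "dx": 0, "dy": 0.007, "dz": 0, "roll": 0},
    {"fingers": 1, "dx": 0, "dy": 0.01, "dz": 0, "roll": 0},
    {"fingers": 1, "dx": 0, "dy": 0.012, "dz": 0, "roll": 0},
  ],
)

```text
time: 5.7
tool_pos: [0.5698, 0.0941, 0.0499]
tcp_rot: [0.449, 3.105, -0.002]
wrist_force: [-0.7, -5.5, 6.7]
width: -0.003
grip_force: 4.1
```

Emit:
step_arm(
  commands=[
    {"fingers": 1, "dx": 0, "dy": 0.001, "dz": 0, "roll": 0},
    {"fingers": 1, "dx": 0, "dy": 0.002, "dz": 0, "roll": 0},
  ],
)

```text
time: 5.95
tool_pos: [0.57, 0.0948, 0.0499]
tcp_rot: [0.448, 3.106, -0.005]
wrist_force: [-1.6, -11.4, 9.5]
width: 0.002
grip_force: 7.0
```

Emit:
step_arm(
  commands=[
    {"fingers": 1, "dx": 0, "dy": 0.001, "dz": 0, "roll": 0},
    {"fingers": 1, "dx": 0, "dy": 0.0015, "dz": 0, "roll": 0},
    {"fingers": 1, "dx": 0, "dy": 0.0015, "dz": 0, "roll": 0},
  ],
)

```text
time: 6.32
tool_pos: [0.5701, 0.0949, 0.0499]
tcp_rot: [0.448, 3.107, -0.008]
wrist_force: [-2.7, -14.2, 10.1]
width: -0.002
grip_force: 8.6
```

Lid is hard against its stop: the force is rising and the tip no longer moves. Next I back off along the plate, then lift.

Emit:
step_arm(
  commands=[
    {"fingers": 1, "dx": 0, "dy": -0.004, "dz": 0, "roll": 0},
    {"fingers": 1, "dx": 0, "dy": -0.009, "dz": 0, "roll": 0},
    {"fingers": 1, "dx": 0, "dy": -0.009, "dz": -0.004, "roll": 0},
    {"fingers": 1, "dx": 0, "dy": -0.009, "dz": -0.008, "roll": 0},
    {"fingers": 1, "dx": 0, "dy": -0.009, "dz": -0.014, "roll": 0},
    {"fingers": 1, "dx": 0, "dy": -0.009, "dz": -0.03, "roll": 0},
    {"fingers": 1, "dx": 0, "dy": -0.009, "dz": -0.07, "roll": 0},
    {"fingers": 1, "dx": 0, "dy": -0.009, "dz": -0.12, "roll": 0},
  ],
)

```text
time: 7.32
tool_pos: [0.5641, 0.0897, 0.1684]
tcp_rot: [-0.45, -3.104, 0.002]
wrist_force: [0.6, -0.8, 0.4]
width: -0.0
grip_force: 0.0
```

Emit:
step_arm(
  commands=[
    {"fingers": 1, "dx": 0.03, "dy": -0.04, "dz": -0.04, "roll": 0},
    {"fingers": 1, "dx": 0.06, "dy": -0.08, "dz": -0.06, "roll": 0},
    {"fingers": 1, "dx": 0.06, "dy": -0.12, "dz": -0.06, "roll": 0},
    {"fingers": 1, "dx": 0.06, "dy": -0.16, "dz": -0.06, "roll": 0},
    {"fingers": 1, "dx": 0.06, "dy": -0.16, "dz": -0.06, "roll": 0},
    {"fingers": 1, "dx": 0.06, "dy": -0.16, "dz": -0.06, "roll": 0},
  ],
)

```text
time: 8.07
tool_pos: [0.463, -0.0461, 0.2288]
tcp_rot: [-0.452, -3.108, -0.001]
wrist_force: [0.0, 0.6, 0.2]
width: 0.001
grip_force: 0.0
```

Run:
```python
from h import *
for n,(r0,r1,c0,c1) in(("top",(150,230,255,345)),("scene",(150,250,280,400))):
    im,d=read_camera(n);cv2.imwrite(f"pics/{n}2.png",cv2.resize(im[r0:r1,c0:c1],None,fx=6,fy=6,interpolation=cv2.INTER_CUBIC))
    q=cloud(n,d)[165:235,265:380].reshape(-1,3);q=q[(q[:,2]>.02)&(q[:,2]<.1)]
    t=np.radians(-16.5);r=q[:,:2]-[.490,.093];bx=r@[np.cos(t),np.sin(t)];by=r@[-np.sin(t),np.cos(t)]
    k=(abs(bx-30)>0)&(q[:,2]>.0695)&(bx>-.05)&(bx<.1)&(abs(by)<.1);print(n,"bar mid y mm",np.median(by[k])*1e3, k.sum())
    k=(bx>.06)&(bx<.088)&(by>-.07)&(by<.02)&(q[:,2]>.045);print(" plate z mm",np.median(q[k,2])*1e3,k.sum())
print(read_state()["tool_pos"],read_state()["wrist_force"])
```

```text
top bar mid y mm 43.842332964245045 136
 plate z mm 60.755308105303826 238
scene bar mid y mm 42.76402229556919 130
 plate z mm 58.795128062098414 231
[ 0.46329231 -0.04559696  0.22867858] [-0.13364472  0.27181219 -0.13528937]
```

View pics/scene2.png

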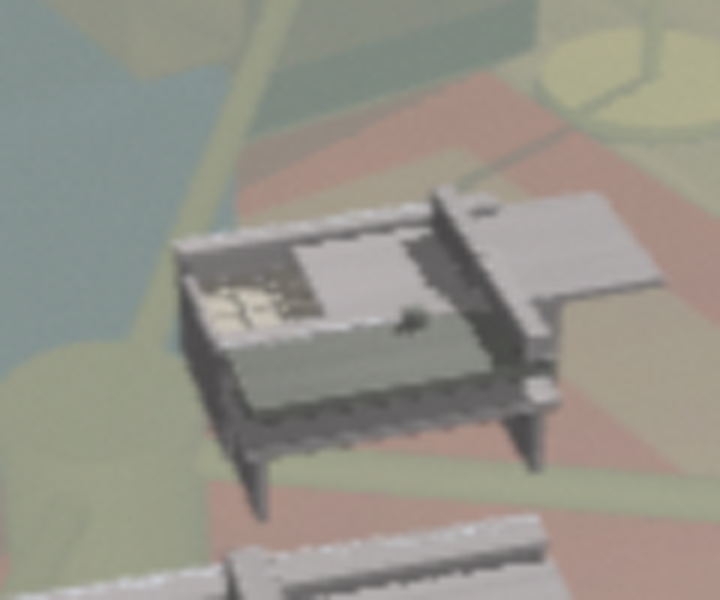

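The lid is open: the sugar shows at (240,305), the bar at (500,280) is well past the tooth at (410,320), and the plate is back up. One differential check of the bar's travel before handing in.

Run:
```python
from h import *
t=np.radians(-16.5)
for n in("top","scene"):
    m=[]
    for d in(np.load(n+"0.npz")["d"],read_camera(n)[1]):
        q=cloud(n,d)[165:235,265:380].reshape(-1,3);r=q[:,:2]-[.490,.093];bx=r@[np.cos(t),np.sin(t)];by=r@[-np.sin(t),np.cos(t)]
        k=(q[:,2]>.0695)&(q[:,2]<.09)&(bx>-.03)&(bx<.09)&(abs(by)<.07);m.append(np.polyval(np.polyfit(bx[k],by[k],1),.03)*1e3)
    print(n,m,m[1]-m[0])
```

```text
top [np.float64(-4.3105484607187945), np.float64(44.12647811585966)] 48.437026576578454
scene [np.float64(-4.935461721444143), np.float64(43.417886075220224)] 48.353347796664366
```

Run:
```python
from h import *
t=np.radians(-16.5)
def co(n,d):
    q=cloud(n,d)[150:240,240:400].reshape(-1,3);r=q[:,:2]-[.490,.093]
    return r@[np.cos(t),np.sin(t)],r@[-np.sin(t),np.cos(t)],q[:,2]
for n in("top","scene"):
    d1=np.mean([read_camera(n)[1] for _ in range(8)],0)
    for lo in(.0685,.071,.073):
        m=[]
        for d in(np.load(n+"0.npz")["d"],d1):
            bx,by,z=co(n,d);k=(z>lo)&(z<.085)&(bx>-.03)&(bx<.09)&(abs(by)<.07)
            m.append(np.round(np.percentile(by[k]-(-.0)*bx[k],[3,50,97])*1e3,1))
        print(n,lo,*m)
    bx,by,z=co(n,d1);k=(z>.045)&(z<.062)&(abs(bx)<.033)
    print(" lid +y edge",np.percentile(by[k],[98,99,99.7])*1e3)
    bx,by,z=co(n,np.load(n+"0.npz")["d"]);k=(z>.045)&(z<.062)&(abs(bx)<.033)&(by<.1)
    print(" shut +y edge",np.percentile(by[k],[98,99,99.7])*1e3)
```

```text
top 0.0685 [-9.1 -4.6  0.8] [39.4 44.1 49. ]
top 0.071 [-9.1 -4.6  0.5] [39.5 44.3 49. ]
top 0.073 [-9.1 -4.4  0.6] [39.6 44.4 49.1]
 lid +y edge [121.6408036  123.33875929 124.13109379]
 shut +y edge [73.10112129 74.62036407 75.61958152]
scene 0.0685 [-9.5 -5.4  0.7] [39.5 42.4 48.9]
scene 0.071 [-9.2 -5.2  0.7] [39.6 43.2 48.8]
scene 0.073 [-8.8 -4.2  0.8] [39.8 43.9 48.8]
 lid +y edge [120.80524773 123.09859549 123.98391887]
 shut +y edge [72.33434889 73.96626199 75.61132257]
```

The bar has travelled about 48.5 mm in both views, slightly under 50 mm. I'll nudge it again above the plate to check it is on the stop.

Emit:
step_arm(
  commands=[
    {"fingers": 1, "dx": -0.02, "dy": 0.05, "dz": 0.02, "roll": 0},
    {"fingers": 1, "dx": -0.04, "dy": 0.1, "dz": 0.04, "roll": 0},
    {"fingers": 1, "dx": -0.06, "dy": 0.148, "dz": 0.07, "roll": 0},
    {"fingers": 1, "dx": -0.06, "dy": 0.148, "dz": 0.11, "roll": 0},
    {"fingers": 1, "dx": -0.06, "dy": 0.148, "dz": 0.15, "roll": 0},
    {"fingers": 1, "dx": -0.06, "dy": 0.148, "dz": 0.162, "roll": 0},
    {"fingers": 1, "dx": -0.06, "dy": 0.148, "dz": 0.162, "roll": 0},
    {"fingers": 1, "dx": -0.06, "dy": 0.148, "dz": 0.162, "roll": 0},
  ],
)

```text
time: 10.07
tool_pos: [0.5645, 0.0784, 0.0688]
tcp_rot: [0.451, 3.106, 0.001]
wrist_force: [-0.3, -0.8, 0.3]
width: 0.001
grip_force: 0.0
```

Emit:
step_arm(
  commands=[
    {"fingers": 1, "dx": 0, "dy": 0.005, "dz": 0.002, "roll": 0},
    {"fingers": 1, "dx": 0, "dy": 0.01, "dz": 0.002, "roll": 0},
    {"fingers": 1, "dx": 0, "dy": 0.014, "dz": 0.002, "roll": 0},
    {"fingers": 1, "dx": 0, "dy": 0.016, "dz": 0.002, "roll": 0},
    {"fingers": 1, "dx": 0, "dy": 0.017, "dz": 0.002, "roll": 0},
    {"fingers": 1, "dx": 0, "dy": 0.017, "dz": 0.002, "roll": 0},
  ],
)

```text
time: 10.82
tool_pos: [0.5676, 0.0948, 0.0647]
tcp_rot: [-0.451, -3.109, 0.0]
wrist_force: [1.4, -0.2, -0.5]
width: 0.001
grip_force: 0.0
```

Emit:
step_arm(
  commands=[
    {"fingers": 1, "dx": 0, "dy": 0.001, "dz": 0, "roll": 0},
    {"fingers": 1, "dx": 0, "dy": 0.001, "dz": 0, "roll": 0},
  ],
)

```text
time: 11.08
tool_pos: [0.5678, 0.0955, 0.0647]
tcp_rot: [-0.451, -3.109, 0.0]
wrist_force: [-0.1, 0.4, 0.4]
width: -0.001
grip_force: 0.2
```

Emit:
step_arm(
  commands=[
    {"fingers": 1, "dx": 0, "dy": 0.001, "dz": 0, "roll": 0},
    {"fingers": 1, "dx": 0, "dy": 0.001, "dz": 0, "roll": 0},
  ],
)

```text
time: 11.32
tool_pos: [0.5679, 0.0959, 0.0646]
tcp_rot: [-0.45, -3.109, 0.002]
wrist_force: [-1.5, -5.2, 0.9]
width: 0.003
grip_force: 2.2
```

Emit:
step_arm(
  commands=[
    {"fingers": 1, "dx": 0, "dy": 0.002, "dz": 0, "roll": 0},
    {"fingers": 1, "dx": 0, "dy": 0.002, "dz": 0, "roll": 0},
  ],
)

```text
time: 11.58
tool_pos: [0.568, 0.0963, 0.0646]
tcp_rot: [-0.449, -3.108, 0.006]
wrist_force: [-2.5, -10.8, 2.4]
width: -0.001
grip_force: 5.2
```

Emit:
step_arm(
  commands=[
    {"fingers": 1, "dx": 0, "dy": -0.005, "dz": 0, "roll": 0},
    {"fingers": 1, "dx": 0, "dy": -0.012, "dz": 0, "roll": 0},
    {"fingers": 1, "dx": 0, "dy": -0.014, "dz": -0.03, "roll": 0},
    {"fingers": 1, "dx": 0, "dy": -0.016, "dz": -0.07, "roll": 0},
    {"fingers": 1, "dx": 0.02, "dy": -0.05, "dz": -0.12, "roll": 0},
    {"fingers": 1, "dx": 0.05, "dy": -0.1, "dz": -0.15, "roll": 0},
    {"fingers": 1, "dx": 0.06, "dy": -0.15, "dz": -0.16, "roll": 0},
    {"fingers": 1, "dx": 0.06, "dy": -0.16, "dz": -0.16, "roll": 0},
  ],
)

```text
time: 12.58
tool_pos: [0.4654, -0.0394, 0.2266]
tcp_rot: [0.454, 3.105, 0.0]
wrist_force: [-0.0, 0.6, -0.5]
width: 0.001
grip_force: 0.0
```

Emit:
step_arm(
  commands=[
    {"fingers": 1, "dx": 0, "dy": 0, "dz": 0, "roll": 0},
    {"fingers": 1, "dx": 0, "dy": 0, "dz": 0, "roll": 0},
  ],
)

```text
time: 12.82
tool_pos: [0.4661, -0.0369, 0.224]
tcp_rot: [-0.45, -3.108, -0.001]
wrist_force: [-0.1, -0.2, 0.7]
width: 0.001
grip_force: 0.0
```

Run:
```python
from h import *
t=np.radians(-16.5)
for n in("top","scene"):
    im,d=read_camera(n);cv2.imwrite(f"pics/{n}3.png",im)
    q=cloud(n,d)[150:240,240:400].reshape(-1,3);r=q[:,:2]-[.490,.093];bx=r@[np.cos(t),np.sin(t)];by=r@[-np.sin(t),np.cos(t)];z=q[:,2]
    k=(z>.071)&(z<.085)&(bx>-.03)&(bx<.09)&(abs(by)<.07);print(n,np.percentile(by[k],[3,50,97])*1e3)
```

```text
top [39.17911458 44.1738473  49.19146806]
scene [39.32370896 43.20450072 48.41914504]
```

View pics/scene3.png

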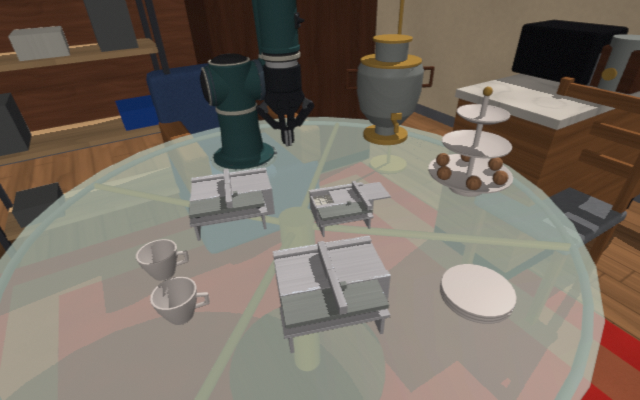

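The lid did not move under the nudge, so it is on its stop. The small box at (341,205) is open, the cups and stand have not moved, and the arm is clear. Handing in.

```bash
python3 -c "
from h import *
print(finish_job())"
```

```text
the job is handed in; nothing more can be done
None
```

The smallest sugar box's lid is open against its stop (about 48.5 mm by camera; it would not go further under a second push), the catch is back up, the cups and stand were not touched, the arm is clear, and the job is handed in.

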